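Load a shelf foot into the sprung drilling jig

TASK

Load the rectangular steel shelf foot into the drilling jig: draw the sprung curved arm back with the foot's edge, lay the foot flat on the board behind the fixed fence, let the arm press it flush to the fence, and slide it along the fence until you feel its end press lightly but surely on the end stop (some 5 N beyond the rubbing), then let go and leave it clamped there. Work gently: do not ram the foot into the fence, board or stop, do not bend the sprung arm far beyond what the foot needs, and leave everything else on the bench as it is.

Things in the scene. Friction and masses are not known exactly. Their poses are not given: they have to be found in the camera images.
- jig: drilling jig fixed to the bench: plywood board 220 (x) x 200 (y) x 12 mm, with a fence, a sprung arm and an end stop on it. Origin: centre of the board's underside; board top at jig z 12 mm. A foot fully home has its origin at jig x -5 mm, z 12 mm, its long side along the jig's y
- fence (a point): middle of the working face of the fixed dark steel fence, at its top edge: jig x -35, y 0, z 20 mm, axes as the jig's. The fence is a straight bar along the jig's y (160 mm long, 14 mm wide), 8 mm higher than the board; its working face looks to the jig's +x, where the sprung arm is
- clip (a joint): sprung curved steel arm hinged on an upright pin at jig x 45, y 85 mm: rad, 0 at rest, grows as it is drawn back from the fence (towards the jig's +x). At rest the gap from its nose to the fence is 48 mm, less than the foot's 60. About 0.12 on a clamped foot; 0.14 to 0.20 lets a foot go down behind the fence; beyond 0.30 is bent too far; hard end at 0.40
- clip_nose (a point): axis of the arm's upright round nose (radius 6 mm), which pushes the foot's edge to the fence (-x of the jig); nose and band stand 14 to 40 mm above the bench. At rest at jig x 19, y -12, z 27 mm. Push: 3 N at rest, 0.34 N more per mm drawn back: 7 N on a clamped foot, which then takes 4 to 15 N to slide along the fence; its rubbing can hold a foot a little off the board
- stop: dark steel end stop fixed on the jig board at the fence's -y end, 45 (x) x 16 (y) x 8 mm tall, axes as the jig's; its jig y differs each time (-77 to -53 mm). Its working face looks to +y, 8 mm from its origin (centre of underside). A push on it of 3 to 15 N is right: more harms it. A foot touching it has its origin 53 mm from the stop's along +y
- foot: the steel shelf foot to load, loose on the bench, about 0.35 kg: flat plate 60 (x) x 90 (y) x 6 mm with an upright flat lug in its middle, 30 (x) x 12 (y) mm, from the plate to 52 mm above the underside; grip the lug across its 12 mm (along the foot's y), with the fingertips kept above the plate. A half turn about the vertical makes no difference. Origin: centre of the plate's underside
- round_foot: loose steel round foot: disc 68 mm across, 6 mm thick, with an upright round stub 22 mm across, top at 36 mm; not the one to load. Origin: centre of underside
- jar: closed glass jar, 60 mm across, 75 mm tall, standing. Origin: centre of underside
- wine: green glass bottle, 74 mm across, 200 mm tall, standing. Origin: centre of underside
- tin: steel tin, 66 mm across, 100 mm tall, standing, often near the foot. Origin: centre of underside
- driver: screwdriver lying on the bench, black handle, along its own x. Origin: underside
- offcut: wooden offcut 50 x 90 x 30 mm. Origin: centre of underside
- cup: open steel cup, 72 mm across, 80 mm tall. Origin: centre of underside
Not all that is in view belongs to the job. What is shaped like the foot but blue is not meant.

How it is judged:
By the outcome, as a careful person would: the job done as asked, in the order asked, and still so for the second after the job is handed in, with the robot touching nothing.
It also fails if it takes over 72 s, if anything falls off the work surface, if the arm or the gripper's body presses on something with over 40 N, if the wrist force passes 120 N, or if a joint passes its speed limit or range.

ROBOT

A 7-joint arm with a two-finger parallel gripper is mounted at the origin on the work surface. World frame = base frame: x ahead of the robot, y to its left, z up, the work surface at z = 0. Lengths are in m, angles in rad, forces in N, time in s.
With the tool pointing down it reaches from about 0.425 to 0.825 m from the base axis. Payload 3.6 kg.
Tool frame: the origin (TCP) lies at the very end of the fingers, on their centre line; the grasp point (between the pads) lies 19 mm behind it; z points along the fingers, y is the line along which they close (so a half turn about z gives the same grasp; the last joint's range is limited). The gripper opens to 93 mm and grips with 3 to 60 N. Pads are 15 mm wide; open, the fingers measure 128 mm over their backs; the gripper's body (75 mm by 188 mm) begins 65 mm behind the grasp point.
Start: joints at [-1.347, 0.615, -0.013, 1.423, 0.008, 1.103, -0.04], TCP at [0.161, 0.63, 0.219] pointing down, gripper open.
Joint ranges: [-3.12, 3.12], [-0.3, 2.06], [-1.34, 1.32], [0.26, 2.42], [-1.36, 4.5], [0.01, 1.98], [-2.84, 2.84]. Speed limits (rad/s): [2.79, 2.79, 3.14, 3.14, 3.14, 3.14, 3.14].

INTERFACE

Orientations are given as a rotation vector (axis times angle).
In Python, from bench import env gives the robot as it stands.
- The arm moves only by the tool apply_moves, never from a script. Its argument "motion" is a list of rows, each a list of 6 numbers: the shift along the tool's x, y, z in mm, then the turn, a rotation vector about the tool's x, y, z in degrees. A call has 1 to 8 rows; each row shifts and turns the commanded pose from where the row before left it, along the tool's axes as they then stand; what a row does not reach is not made up. A row lasts 1/10 s, in which the tool goes at most 50 mm and 8.59 degrees, less where a joint would pass 70% of its speed; a pose out of reach is approached as far as the arm can. A call with a gripper value outside its range is refused whole. "jaw" is the closure, from 0 (fully open) to 1 (shut), set as the call begins (left out, the last holds). The fingers move at their own pace and stop on an object; "newtons" is the grip in N (left out, the last holds). Time passes only in rows, so rows that do not move let the fingers close. It gives the time, the measured TCP pose, the force, the opening and the grip force at its end, in the units of the state.
- env.read_state(): the state, without advancing time (a new reading comes with each control period).
- env.read_camera(name): name is "side" or "top"; returns a dict with "frame" (384x512x3 uint8, blue, green, red), "fx", "fy", "cx", "cy" (pixels), "dist" ([k1, k2, p1, p2, k3] as OpenCV has them; the pictures are not rectified), "extrinsics" (4x4, takes a point from camera to world coordinates). Camera axes: x right, y up, looking along -z (the intrinsics and any distortion apply to the point x, -y, -z); pixel columns grow to the right and rows downward; lengths in m; the calibration is good to about 2 mm. A picture is of the moment at which its call begins. There is no depth.
- env.close_job(): hands the job in; it is judged then, once.
Trained networks look in a picture, given as the dict that the camera call returned (one of the last four; its "shot" number tells which), for a name from the list of things; names that differ only in an ending like _2 or _b are one class to them, and where a whole thing is asked for, a point or a joint stands for the part that bears it (a point fixed in the world has none). Each returns a list of dicts, best first, with "p" (0 to 1); they miss things now and then, are a little off and sometimes report something else, mostly with a low value. They report only what shows in the picture. A call takes as long as a camera call. They do not tell look-alikes from the thing itself.
- env.find_in(target, picture): "pixel" ([column, row] in pixels, amid what is visible of it).
- env.landmark_of(target, picture): "pixel" ([column, row] in pixels: a listed point, or the origin of a listed thing).
The state is a dict: "clock": time; "q": joint angles; "joint_velocities": joint speeds; "effort": joint torques, N m; "eef_pos": TCP position; "tool_rot": TCP orientation; "contact_force": force on the tool from outside, world axes, zero at the start; "wrist_torque": the same for the moment, N m; "finger_gap": finger opening in m; "gripper_force": force on a finger pad.
Only numpy, scipy, OpenCV 4.12 (cv2) and the standard library are available. Lean on these libraries where they do the work, as an engineer would, in place of code of your own. Each camera call takes 0.05 s, during which the arm holds its last target. There are 200 camera calls.

## Working session

There is one attempt and no reset: what is moved stays moved. The work goes in short steps, Python scripts to look and compute and a tool call to move; the robot and the scene stay as the last step left them, time stands still between calls to the robot, and variables do not carry over. Pictures are saved under pics/ and viewed, at most 10 in all, crops included, and the job is handed in when it is done.

Besides the shell and the picture viewer there is one more tool, called as a command line: name --pt "numbers of a row" for each row, then --argument value for the rest. apply_moves: Moves the arm, as the interface text tells. Its arguments: {"type":"object","properties":{"motion":{"type":"array","items":{"type":"array","items":{"type":"number"}}},"jaw":{"type":"number"},"newtons":{"type":"number"}},"required":["motion"]}

```bash
mkdir -p pics
cat > h.py <<'E'
import numpy as np, cv2
from scipy.spatial.transform import Rotation as R
from bench import env
def ray(p,px):
    K=np.array([[p['fx'],0,p['cx']],[0,p['fy'],p['cy']],[0,0,1.]])
    u=cv2.undistortPoints(np.array([[px]],float),K,np.array(p['dist'],float))[0,0]
    T=np.array(p['extrinsics']); d=T[:3,:3]@np.array([u[0],-u[1],-1.]); return T[:3,3],d
def at(p,px,z):
    o,d=ray(p,px); return o+d*(z-o[2])/d[2]
def proj(p,X):
    K=np.array([[p['fx'],0,p['cx']],[0,p['fy'],p['cy']],[0,0,1.]])
    T=np.array(p['extrinsics']); c=(np.atleast_2d(X)-T[:3,3])@T[:3,:3]
    c=c*[1,-1,-1]
    return cv2.projectPoints(c.reshape(-1,1,3),np.zeros(3),np.zeros(3),K,np.array(p['dist'],float))[0][:,0]
E
python3 - <<'E'
from h import *
t=env.read_camera('top'); s=env.read_camera('side')
cv2.imwrite('pics/t0.png',cv2.resize(t['frame'],(800,600))); cv2.imwrite('pics/s0.png',cv2.resize(s['frame'],(800,600)))
for n,p in(('t',t),('s',s)):
    print(n,np.round(p['extrinsics'],3).tolist(),p['fx'])
    for k,z in (('jig',0),('fence',.02),('clip_nose',.027),('stop',.012),('foot',0),('tin',0)):
        for r in env.landmark_of(k,p)[:3]:
            print(k,round(r['p'],2),np.round(r['pixel']),np.round(at(p,r['pixel'],z),4))
st=env.read_state();print(st)
E
```

```text
t [[0.003, 0.988, -0.153, 0.3], [-1.0, 0.003, -0.002, -0.014], [-0.002, 0.153, 0.988, 1.702], [0.0, 0.0, 0.0, 1.0]] 499.7010854020487
jig 0.81 [309. 196.] [ 0.5473 -0.1906  0.    ]
fence 0.69 [313. 205.] [ 0.5141 -0.2001  0.02  ]
clip_nose 0.62 [309. 189.] [ 0.5681 -0.1888  0.027 ]
clip_nose 0.55 [206. 219.] [0.4638 0.1608 0.027 ]
stop 0.51 [328. 195.] [ 0.5512 -0.2543  0.012 ]
foot 0.94 [206. 199.] [0.5378 0.1635 0.    ]
foot 0.92 [161. 185.] [0.5867 0.325  0.    ]
foot 0.58 [244. 178.] [0.6116 0.0336 0.    ]
tin 0.66 [210. 161.] [0.6713 0.1539 0.    ]
s [[0.915, 0.282, -0.287, 0.234], [-0.402, 0.612, -0.681, -0.739], [-0.017, 0.739, 0.674, 0.79], [0.0, 0.0, 0.0, 1.0]] 374.48529701852004
jig 0.9 [286. 251.] [ 0.5474 -0.1948 -0.    ]
fence 0.78 [270. 254.] [ 0.4986 -0.1982  0.02  ]
clip_nose 0.69 [294. 241.] [ 0.5709 -0.1915  0.027 ]
clip_nose 0.61 [286. 251.] [ 0.5377 -0.2142  0.027 ]
stop 0.51 [298. 263.] [ 0.5535 -0.2495  0.012 ]
foot 0.95 [229. 171.] [0.5291 0.1804 0.    ]
foot 0.85 [269. 194.] [0.6021 0.026  0.    ]
tin 0.8 [270. 163.] [0.6694 0.1636 0.    ]
{'clock': 0.7, 'q': array([-1.34749422,  0.61483919, -0.01257524,  1.42340696,  0.00810666,
        1.10340163, -0.040434  ]), 'joint_velocities': array([ 0.0001636 ,  0.00117285,  0.00183767, -0.00210871,  0.00022867,
        0.00021314, -0.00243047]), 'effort': array([ 6.30205682e-05, -4.58677483e+01,  2.08654446e-01, -1.65995640e+01,
       -6.11097459e-02,  1.31350665e-02,  5.68463838e-05]), 'eef_pos': array([0.1606723 , 0.62979717, 0.21867749]), 'tool_rot': array([-3.91380546e-01, -3.11710124e+00,  5.00599045e-06]), 'contact_force': array([ 0.88495138,  0.65132522, -0.19878346]), 'wrist_torque': array([ 0.02142856, -0.0356957 , -0.0355587 ]), 'gripper_force': 0.0, 'finger_gap': 0.09284649723305588}
```

Run:
```python
import cv2
t=cv2.imread('pics/t0.png'); s=cv2.imread('pics/s0.png')
# crops from 800x600: top region
cv2.imwrite('pics/t1.png',cv2.resize(t[220:380,200:580],(798,336),interpolation=cv2.INTER_CUBIC))
cv2.imwrite('pics/s1.png',cv2.resize(s[200:460,280:560],(640,594),interpolation=cv2.INTER_CUBIC))
```

```text
(no output)
```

View pics/t1.png

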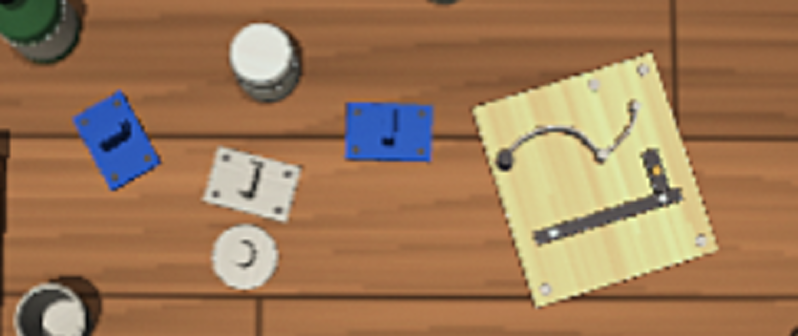

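View pics/s1.png

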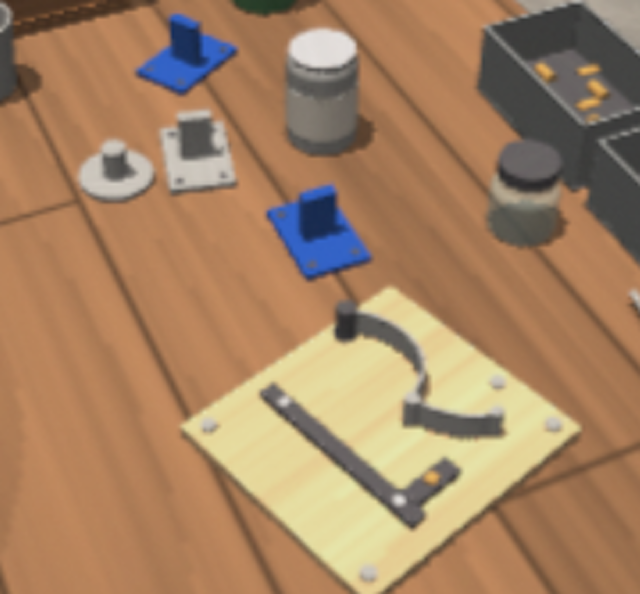

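The top crop shows the grey foot at (252,184), the round foot at (244,257) and two blue look-alikes. On the jig, the pin is at (503,158), the nose at (602,155), the stop at (655,170), and the fence runs from (537,237) to (680,195). The side crop agrees. Next I'll measure the board and foot precisely from their outlines.

```bash
cat > fit.py <<'E'
from h import *
from scipy.optimize import least_squares
def mask(p,kind,seed):
    f=cv2.cvtColor(cv2.resize(p['frame'],None,fx=4,fy=4,interpolation=cv2.INTER_CUBIC),cv2.COLOR_BGR2HSV).astype(int)
    H,S,V=f[...,0],f[...,1],f[...,2]
    m=((H>19)&(H<36)&(V>120)) if kind=='jig' else ((S<40)&(V>60))
    m=cv2.morphologyEx(m.astype(np.uint8),cv2.MORPH_OPEN,np.ones((5,5)))
    n,l,st,c=cv2.connectedComponentsWithStats(m)
    sx,sy=(np.array(seed)*4).astype(int); w=l[sy-40:sy+40,sx-40:sx+40].ravel(); w=w[w>0]
    k=np.bincount(w).argmax(); return (l==k).astype(np.uint8)
def outline(m):
    c=max(cv2.findContours(m,0,1)[0],key=cv2.contourArea); h=cv2.convexHull(c)
    return h[:,0].astype(float)
def fitquad(p,m,hx,hy,ztop,x0):
    # silhouette (hull of the box top and bottom outlines) matched by polygon area overlap
    hull=np.zeros_like(m); cv2.fillConvexPoly(hull,outline(m).astype(int),1)
    D=cv2.distanceTransform(hull,2,5)-cv2.distanceTransform(1-hull,2,5)
    def res(v):
        c,s=np.cos(v[2]),np.sin(v[2]); B=np.array([[a*hx,b*hy] for a,b in((-1,-1),(1,-1),(1,1),(-1,1))])
        P=B@np.array([[c,s],[-s,c]])+v[:2]; E=[]
        pts=np.vstack([np.c_[P,np.full(4,z)] for z in(0,ztop)])
        q=cv2.convexHull(((proj(p,pts)+.5)*4-.5).astype(np.float32))[:,0]
        L=[a+(b-a)*t for a,b in zip(q,np.roll(q,-1,0)) for t in np.linspace(.05,.95,12)]
        return [D[int(np.clip(y,0,D.shape[0]-2)),int(np.clip(x,0,D.shape[1]-2))]*(1-y%1)+D[int(np.clip(y,0,D.shape[0]-2))+1,int(np.clip(x,0,D.shape[1]-2))]*(y%1) for x,y in L]
    r=least_squares(res,x0,diff_step=1e-3,x_scale=[.01,.01,.05],loss='soft_l1')
    return r.x,np.abs(r.fun).mean()/4,hull
E
python3 - <<'E'
from fit import *
for n in('top','side'):
    p=env.read_camera(n)
    J=(.5473,-.1926); F=(.535,.168)
    m=mask(p,'jig',proj(p,[*J,.012])[0]); v,e,_=fitquad(p,m,.11,.1,.012,[*J,.29]); print(n,'jig',v.round(4),e)
    for k,hz in(('stop',.012),('clip_nose',.027)):
        for r in env.landmark_of(k,p)[:1]:
            d=at(p,r['pixel'],hz)[:2]-v[:2]; c,s=np.cos(v[2]),np.sin(v[2]); print(k,(np.array([[c,s],[-s,c]])@d).round(4))
    if n=='top':
        m=mask(p,'foot',proj(p,[*F,.0])[0]); print(m.sum()/16); v,e,_=fitquad(p,m,.03,.045,.006,[*F,-.22]); print('foot',v.round(4),e)
        r=env.landmark_of('foot',p); print([np.round(at(p,q['pixel'],0)[:2],4) for q in r[:2]])
E
```

```text
top jig [ 0.5516 -0.1892  0.2989] 0.3279155362192112
stop [-0.0139 -0.0606]
clip_nose [ 0.0129 -0.006 ]
422.5625
foot [ 0.5453  0.1702 -0.2614] 0.3780956632700348
[array([0.5471, 0.1709]), array([0.5962, 0.3147])]
side jig [ 0.5499 -0.1879  0.3023] 0.6088447555973617
stop [-0.0185 -0.0703]
clip_nose [ 0.0124 -0.0106]
```

apply_moves --pt "-37 -27 0 0 0 0" --pt "-37 -27 0 0 0 0" --pt "-37 -27 0 0 0 0" --pt "-37 -27 0 0 0 0" --pt "-37 -27 0 0 0 0" --pt "-37 -27 0 0 0 0" --pt "-37 -27 0 0 0 0" --pt "-37 -27 0 0 0 0" --jaw 0.45

```text
clock: 1.85
eef_pos: [0.3952, 0.3459, 0.219]
tool_rot: [0.391, 3.117, 0.001]
contact_force: [1.4, 0.2, -0.7]
finger_gap: 0.0511
gripper_force: 0.0
```

apply_moves --pt "-37 -27 10 0 0 0" --pt "-37 -27 20 0 0 0" --pt "-37 -27 20 0 0 0" --pt "-37 -27 20 0 0 0" --pt "-37 -27 20 0 0 0" --pt "0 0 0 0 0 0" --pt "0 0 0 0 0 0"

```text
clock: 2.55
eef_pos: [0.5404, 0.1693, 0.128]
tool_rot: [-0.397, -3.115, 0.001]
contact_force: [0.1, 0.8, 1.0]
finger_gap: 0.0512
gripper_force: 0.0
```

apply_moves --pt "-4 2 30 0 0 0" --pt "0 0 30 0 0 0" --pt "0 0 0 0 0 0"

```text
clock: 2.85
eef_pos: [0.5408, 0.1733, 0.0661]
tool_rot: [-0.385, -3.111, 0.003]
contact_force: [-0.5, -0.4, -0.6]
finger_gap: 0.0511
gripper_force: 0.0
```

Run:
```python
from h import *
a=env.read_camera('side'); b=env.read_camera('top')
def crop(p,X,w,h,k):
    u,v=proj(p,X)[0].astype(int); return cv2.resize(p['frame'][max(v-h,0):v+h,max(u-w,0):u+w],None,fx=k,fy=k,interpolation=cv2.INTER_CUBIC)
X=[.545,.17,.03]
cv2.imwrite('pics/g1.png',np.hstack([crop(a,X,50,50,4),crop(b,X,50,50,4)]))
```

```text
(no output)
```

View pics/g1.png

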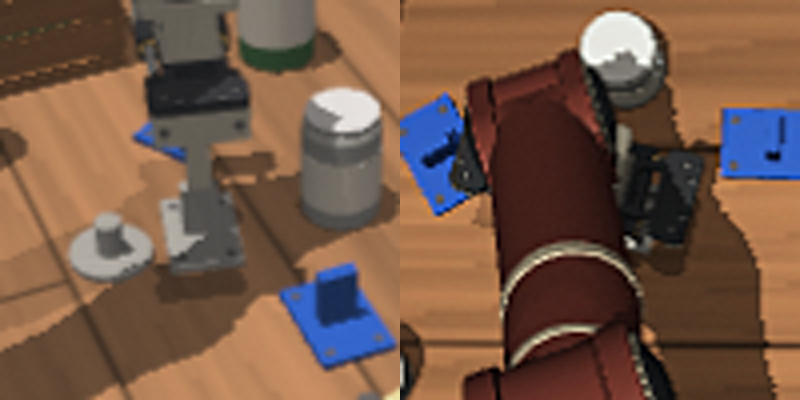

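apply_moves --pt "-5 -2 16 0 0 0" --pt "0 0 16 0 0 0" --pt "0 0 16 0 0 0" --pt "0 0 0 0 0 0" --pt "0 0 0 0 0 0"

```text
clock: 3.45
eef_pos: [0.5493, 0.1687, 0.0212]
tool_rot: [0.391, 3.116, 0.001]
contact_force: [-0.4, -1.0, 0.6]
finger_gap: 0.0515
gripper_force: 0.0
```

apply_moves --pt "0 0 0 0 0 0" --pt "0 0 0 0 0 0" --pt "0 0 0 0 0 0" --pt "0 0 0 0 0 0" --pt "0 0 0 0 0 0" --jaw 1 --newtons 35

```text
clock: 3.95
eef_pos: [0.5488, 0.1686, 0.0208]
tool_rot: [0.391, 3.117, 0.0]
contact_force: [0.2, 0.2, -0.2]
finger_gap: 0.0157
gripper_force: 0.0
```

apply_moves --pt "0 0 0 0 0 0" --pt "0 0 0 0 0 0" --pt "0 0 0 0 0 0"

```text
clock: 4.25
eef_pos: [0.5485, 0.1678, 0.0208]
tool_rot: [-0.392, -3.117, 0.002]
contact_force: [-0.3, -2.4, 3.2]
finger_gap: 0.012
gripper_force: 35.0
```

apply_moves --pt "0 0 -10 0 0 0" --pt "0 0 -30 0 0 0" --pt "0 0 -30 0 0 0" --pt "0 0 -20 0 0 0" --pt "0 0 0 0 0 0" --pt "0 0 0 0 0 0"

```text
clock: 4.85
eef_pos: [0.548, 0.1689, 0.1101]
tool_rot: [-0.39, -3.116, -0.0]
contact_force: [-0.6, 0.3, -4.9]
finger_gap: 0.0118
gripper_force: 35.0
```

Run:
```python
from h import *
out=[]
J=np.array([.551,-.1887]);a=.3;c,s=np.cos(a),np.sin(a)
# rows: jig x from +60 down to -60 ; cols: jig y from +95 to -105 ; 2px/mm... plane z=20mm
xs=np.arange(60,-60,-.5);ys=np.arange(95,-105,-.5)
Y,X=np.meshgrid(ys,xs)
W=np.stack([J[0]+(c*X-s*Y)/1e3,J[1]+(s*X+c*Y)/1e3,np.full(X.shape,.02)],-1).reshape(-1,3)
for n,f in(('top','t0'),('side','s0')):
    p=env.read_camera(n); im=cv2.imread(f'pics/{f}.png'); q=(proj(p,W)+.5)*1.5625-.5
    m=cv2.remap(im,q[:,0].reshape(X.shape).astype(np.float32),q[:,1].reshape(X.shape).astype(np.float32),1)
    g=m.mean(-1)
    for x0 in(-24,-16,-8,-4,0):
        r=g[int((60-x0)*2)]; print(n,x0,[f"{ys[i]:.0f}:{r[i]:.0f}" for i in range(260,380,6)])
    for y0 in(60,40,20,0,-20,-30):
        r=g[:,int((95-y0)*2)]; d=np.where((r<105)&(xs<-20))[0]; print(n,'fence y',y0,(xs[d[0]],xs[d[-1]]) if len(d) else None)
    m=cv2.resize(m,None,fx=2,fy=1.2); out.append(cv2.resize(m,(800,290)))
cv2.imwrite('pics/rect.png',np.vstack(out))
```

```text
top -24 ['-35:196', '-38:198', '-41:198', '-44:199', '-47:205', '-50:194', '-53:114', '-56:94', '-59:87', '-62:84', '-65:80', '-68:79', '-71:132', '-74:194', '-77:195', '-80:187', '-83:186', '-86:188', '-89:188', '-92:190']
top -16 ['-35:196', '-38:198', '-41:199', '-44:198', '-47:205', '-50:191', '-53:122', '-56:85', '-59:92', '-62:125', '-65:123', '-68:114', '-71:151', '-74:196', '-77:194', '-80:187', '-83:186', '-86:188', '-89:188', '-92:189']
top -8 ['-35:196', '-38:198', '-41:198', '-44:199', '-47:204', '-50:212', '-53:136', '-56:60', '-59:75', '-62:120', '-65:124', '-68:102', '-71:157', '-74:210', '-77:195', '-80:187', '-83:187', '-86:188', '-89:189', '-92:190']
top -4 ['-35:195', '-38:198', '-41:198', '-44:198', '-47:206', '-50:184', '-53:106', '-56:91', '-59:85', '-62:84', '-65:78', '-68:90', '-71:148', '-74:201', '-77:195', '-80:188', '-83:186', '-86:188', '-89:189', '-92:190']
top 0 ['-35:195', '-38:198', '-41:198', '-44:199', '-47:207', '-50:219', '-53:94', '-56:65', '-59:79', '-62:83', '-65:79', '-68:83', '-71:161', '-74:205', '-77:195', '-80:188', '-83:186', '-86:189', '
[... 1113 characters left out ...]
', '-56:121', '-59:101', '-62:103', '-65:100', '-68:94', '-71:71', '-74:129', '-77:196', '-80:201', '-83:197', '-86:195', '-89:196', '-92:197']
side 0 ['-35:201', '-38:201', '-41:203', '-44:203', '-47:204', '-50:204', '-53:185', '-56:129', '-59:101', '-62:100', '-65:101', '-68:92', '-71:83', '-74:154', '-77:199', '-80:201', '-83:198', '-86:195', '-89:196', '-92:196']
side fence y 60 (np.float64(-52.5), np.float64(-55.0))
side fence y 40 (np.float64(-43.0), np.float64(-55.0))
side fence y 20 (np.float64(-42.5), np.float64(-55.5))
side fence y 0 (np.float64(-42.5), np.float64(-55.0))
side fence y -20 (np.float64(-42.5), np.float64(-54.5))
side fence y -30 (np.float64(-42.5), np.float64(-54.5))
```

View pics/rect.png

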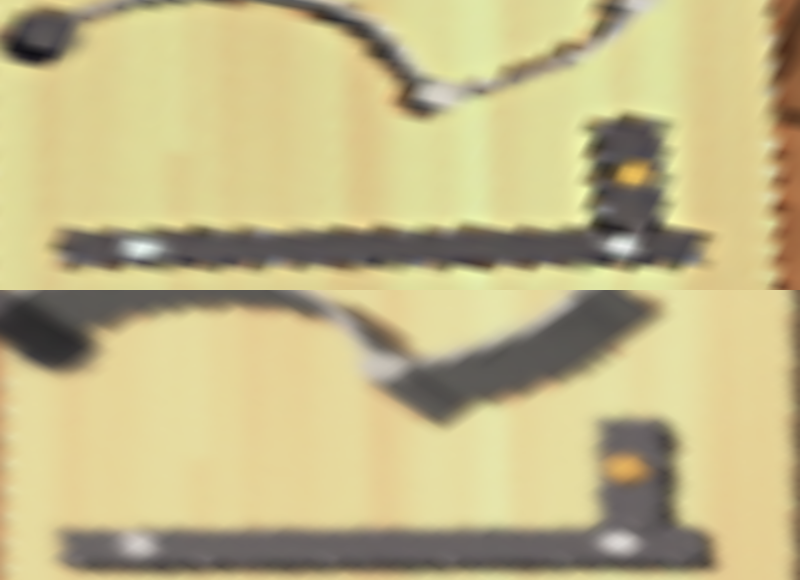

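apply_moves --pt "-7 -30 0 0 0 0" --pt "-8 -45 0 0 0 0" --pt "-8 -47 0 0 0 0" --pt "-8 -47 0 0 0 0" --pt "-8 -47 0 0 0 0" --pt "-8 -47 0 0 0 0" --pt "-7 -45 0 0 0 0" --pt "-6 -39 0 0 0 0"

```text
clock: 5.75
eef_pos: [0.5194, -0.1852, 0.1091]
tool_rot: [-0.394, -3.114, 0.0]
contact_force: [0.1, 0.4, -4.4]
finger_gap: 0.0121
gripper_force: 35.0
```

apply_moves --pt "0 0 0 0 0 -6.3" --pt "0 0 0 0 0 -6.3" --pt "0 0 0 0 0 -6.3" --pt "0 0 0 0 0 -6.3" --pt "0 0 0 0 0 -6.3" --pt "0 0 0 0 0 0" --pt "0 0 0 0 0 0" --pt "0 0 0 0 0 0"

```text
clock: 6.55
eef_pos: [0.5207, -0.1823, 0.11]
tool_rot: [0.467, -3.106, -0.001]
contact_force: [0.1, 0.1, -4.6]
finger_gap: 0.0121
gripper_force: 35.0
```

```bash
cat > w.py <<'E'
from h import *
s=env.read_state(); Rm=R.from_rotvec(s['tool_rot']).as_matrix()
J=np.array([.551,-.1887]);a=.3;c,sn=np.cos(a),np.sin(a);M=np.array([[c,sn],[-sn,c]])
print('clk',round(s['clock'],2),'TCP jig mm',(M@(s['eef_pos'][:2]-J)*1e3).round(1),'z',round(s['eef_pos'][2]*1e3,1),'F jig',(M@s['contact_force'][:2]).round(1),s['contact_force'][2].round(1),'tooly yaw',round(np.degrees(np.arctan2(-Rm[0,1],Rm[1,1])),2),'tilt',Rm[:2,2].round(4),'tau',s['wrist_torque'].round(2))
print('tool x in jig',(M@Rm[:2,0]).round(3),'tool y',(M@Rm[:2,1]).round(3),s['finger_gap'])
E
python3 w.py
python3 - <<'E'
from h import *
a=env.read_camera('side'); b=env.read_camera('top')
def crop(p,X,w,h,k):
    u,v=proj(p,X)[0].astype(int); return cv2.resize(p['frame'][max(v-h,0):v+h,max(u-w,0):u+w],None,fx=k,fy=k,interpolation=cv2.INTER_CUBIC)
X=[.535,-.18,.05]
cv2.imwrite('pics/g2.png',np.hstack([crop(a,X,60,60,4)[:,:400],crop(b,X,50,60,4)]))
E
```

```text
clk 6.55 TCP jig mm [-27.1  15. ] z 110.0 F jig [0.1 0. ] -4.6 tooly yaw 17.1 tilt [-0.0012  0.0003] tau [ 0.03  0.   -0.  ]
tool x in jig [-1.     0.002] tool y [0.002 1.   ] 0.012142287512049868
```

View pics/g2.png

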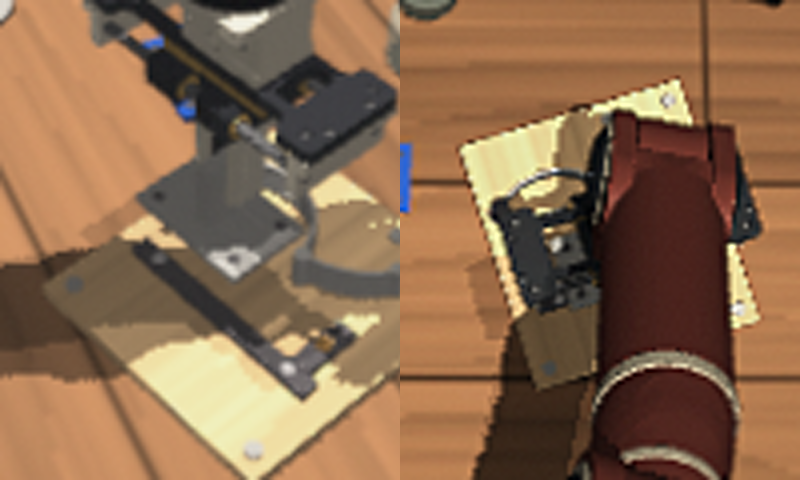

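The foot (side view, plate around (220,225)) is held level and parallel to the fence, above and in front of the nose. I'll lower it now.

apply_moves --pt "0 0 15 0 0 0" --pt "0 0 20 0 0 0" --pt "0 0 15 0 0 0" --pt "0 0 8 0 0 0" --pt "0 0 6 0 0 0" --pt "0 0 0 0 0 0" --pt "0 0 0 0 0 0"

```text
clock: 7.35
eef_pos: [0.5216, -0.1826, 0.0472]
tool_rot: [-0.469, 3.105, -0.001]
contact_force: [1.2, -0.5, -3.9]
finger_gap: 0.0117
gripper_force: 35.0
```

apply_moves --pt "-3 0 0 0 0 0" --pt "-3 0 0 0 0 0" --pt "-2 0 0 0 0 0" --pt "0 0 0 0 0 0"

```text
clock: 7.75
eef_pos: [0.5294, -0.1798, 0.0469]
tool_rot: [-0.47, 3.105, -0.0]
contact_force: [-0.5, 0.8, -3.5]
finger_gap: 0.0119
gripper_force: 35.0
```

```bash
python3 w.py
```

```text
clk 7.75 TCP jig mm [-18.   14.8] z 46.9 F jig [-0.2  0.9] -3.5 tooly yaw 17.22 tilt [ 0.0011 -0.    ] tau [ 0.03 -0.02  0.01]
tool x in jig [-1.    -0.001] tool y [-0.001  1.   ] 0.011870116809847843
```

apply_moves --pt "-1 0 0 0 0 0" --pt "-1 0 0 0 0 0" --pt "0 0 0 0 0 0"

```text
clock: 8.05
eef_pos: [0.5307, -0.1795, 0.0467]
tool_rot: [-0.47, 3.106, -0.0]
contact_force: [-0.2, -0.4, -3.3]
finger_gap: 0.0119
gripper_force: 35.0
```

apply_moves --pt "-1 0 0 0 0 0" --pt "-1 0 0 0 0 0" --pt "0 0 0 0 0 0"

```text
clock: 8.35
eef_pos: [0.5327, -0.1788, 0.0467]
tool_rot: [-0.47, 3.106, -0.0]
contact_force: [-0.2, -0.0, -4.2]
finger_gap: 0.0119
gripper_force: 35.0
```

apply_moves --pt "-1 0 0 0 0 0" --pt "-1 0 0 0 0 0" --pt "0 0 0 0 0 0"

```text
clock: 8.65
eef_pos: [0.5339, -0.1785, 0.0466]
tool_rot: [0.469, -3.105, -0.0]
contact_force: [-0.6, -0.4, -3.4]
finger_gap: 0.0119
gripper_force: 35.0
```

apply_moves --pt "-1 0 0 0 0 0" --pt "-1 0 0 0 0 0" --pt "0 0 0 0 0 0"

```text
clock: 8.95
eef_pos: [0.5353, -0.1783, 0.0465]
tool_rot: [0.468, -3.104, 0.0]
contact_force: [-2.7, -1.4, -1.6]
finger_gap: 0.0121
gripper_force: 35.0
```

```bash
python3 w.py
```

```text
clk 8.95 TCP jig mm [-11.9  14.5] z 46.5 F jig [-3.  -0.5] -1.6 tooly yaw 17.14 tilt [-0.0022 -0.0006] tau [-0.29  0.72 -0.13]
tool x in jig [-1.     0.001] tool y [0.001 1.   ] 0.012116891180391384
```

apply_moves --pt "-2 0 0 0 0 0" --pt "-2 0 0 0 0 0" --pt "-2 0 0 0 0 0" --pt "-2 0 0 0 0 0" --pt "-2 0 0 0 0 0" --pt "-2 0 0 0 0 0" --pt "0 0 0 0 0 0" --pt "0 0 0 0 0 0"

```text
clock: 9.75
eef_pos: [0.5456, -0.1774, 0.0465]
tool_rot: [0.464, -3.102, 0.004]
contact_force: [-5.3, -5.6, -0.1]
finger_gap: 0.0117
gripper_force: 35.0
```

```bash
python3 w.py
```

```text
clk 9.75 TCP jig mm [-1.8 12.4] z 46.5 F jig [-6.8 -3.8] -0.1 tooly yaw 17.0 tilt [-0.0043 -0.0035] tau [-1.31  1.38 -0.16]
tool x in jig [-1.     0.003] tool y [0.003 1.   ] 0.011706807141653492
```

apply_moves --pt "-2 0 0 0 0 0" --pt "-2 0 0 0 0 0" --pt "-2 0 0 0 0 0" --pt "0 0 0 0 0 0" --pt "0 0 0 0 0 0"

```text
clock: 10.25
eef_pos: [0.5505, -0.1767, 0.0465]
tool_rot: [0.462, -3.101, 0.006]
contact_force: [-6.9, -6.1, 0.2]
finger_gap: 0.0115
gripper_force: 35.1
```

```bash
python3 w.py
python3 - <<'E'
from h import *
a=env.read_camera('side')
u,v=proj(a,[.55,-.185,.03])[0].astype(int)
cv2.imwrite('pics/g3.png',cv2.resize(a['frame'][v-45:v+45,u-60:u+60],None,fx=6,fy=6,interpolation=cv2.INTER_CUBIC))
E
```

```text
clk 10.25 TCP jig mm [ 3.1 11.6] z 46.5 F jig [-8.4 -3.8] 0.2 tooly yaw 16.95 tilt [-0.006  -0.0046] tau [-1.61  1.59 -0.3 ]
tool x in jig [-1.     0.004] tool y [0.004 1.   ] 0.011456496530414579
```

View pics/g3.png

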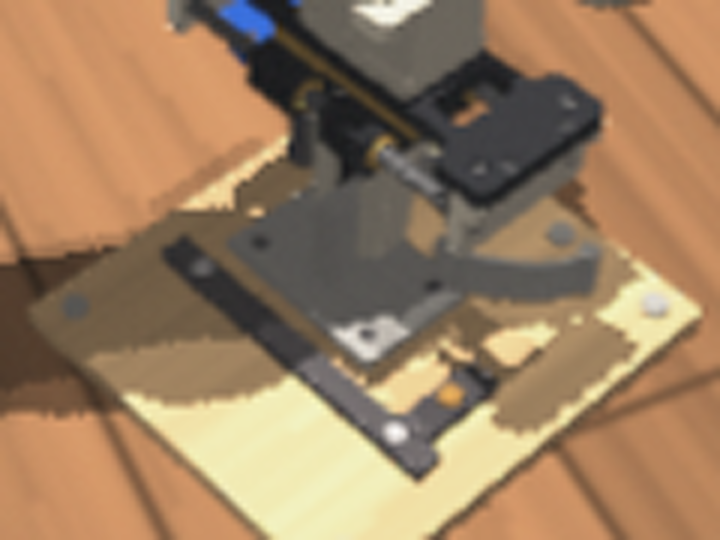

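apply_moves --pt "0 0 2 0 0 0" --pt "0 0 2 0 0 0" --pt "0 0 1 0 0 0" --pt "0 0 1 0 0 0" --pt "0 0 0 0 0 0"

```text
clock: 10.8
eef_pos: [0.5501, -0.1754, 0.0402]
tool_rot: [0.463, -3.1, 0.003]
contact_force: [-7.1, -5.0, -0.6]
finger_gap: 0.0118
gripper_force: 35.1
```

apply_moves --pt "0 0 1 0 0 0" --pt "0 0 1 0 0 0" --pt "0 0 0 0 0 0"

```text
clock: 11.1
eef_pos: [0.5502, -0.1752, 0.0384]
tool_rot: [0.464, -3.1, 0.003]
contact_force: [-7.4, -3.3, 0.9]
finger_gap: 0.0116
gripper_force: 35.1
```

apply_moves --pt "0 0 1 0 0 0" --pt "0 0 1 0 0 0" --pt "0 0 0 0 0 0"

```text
clock: 11.4
eef_pos: [0.5501, -0.1749, 0.0363]
tool_rot: [0.464, -3.1, 0.002]
contact_force: [-8.5, -3.4, 0.9]
finger_gap: 0.0121
gripper_force: 35.0
```

```bash
python3 w.py
```

```text
clk 11.4 TCP jig mm [ 3.2 13.5] z 36.3 F jig [-9.2 -0.7] 0.9 tooly yaw 17.01 tilt [-0.0071 -0.0024] tau [-1.09  1.76 -0.2 ]
tool x in jig [-1.     0.003] tool y [0.003 1.   ] 0.012070652907035906
```

apply_moves --pt "0 0 1 0 0 0" --pt "0 0 1 0 0 0" --pt "0 0 0 0 0 0"

```text
clock: 11.7
eef_pos: [0.5501, -0.1746, 0.0343]
tool_rot: [0.464, -3.1, 0.002]
contact_force: [-7.5, -4.4, 0.4]
finger_gap: 0.0117
gripper_force: 35.0
```

apply_moves --pt "0 0 0.7 0 0 0" --pt "0 0 0.5 0 0 0" --pt "0 0 0 0 0 0"

```text
clock: 12.0
eef_pos: [0.5501, -0.1745, 0.0331]
tool_rot: [0.464, -3.1, 0.001]
contact_force: [-7.8, -3.0, 0.6]
finger_gap: 0.0121
gripper_force: 35.0
```

apply_moves --pt "0 0 0.5 0 0 0" --pt "0 0 0.5 0 0 0" --pt "0 0 0 0 0 0"

```text
clock: 12.3
eef_pos: [0.5501, -0.1745, 0.033]
tool_rot: [0.464, -3.1, 0.002]
contact_force: [-8.3, -3.6, 5.7]
finger_gap: 0.0117
gripper_force: 35.0
```

```bash
python3 w.py
```

```text
clk 12.3 TCP jig mm [ 3.3 13.8] z 33.0 F jig [-9. -1.] 5.7 tooly yaw 17.02 tilt [-0.007  -0.0021] tau [-0.78  2.01 -0.24]
tool x in jig [-1.     0.003] tool y [0.003 1.   ] 0.011650113166993131
```

apply_moves --pt "1 0 0 0 0 0" --pt "1 0 0 0 0 0" --pt "0 0 0 0 0 0"

```text
clock: 12.6
eef_pos: [0.5498, -0.1746, 0.0329]
tool_rot: [0.465, -3.103, 0.002]
contact_force: [-6.1, -3.1, 3.5]
finger_gap: 0.0118
gripper_force: 35.0
```

apply_moves --pt "1 0 0 0 0 0" --pt "0 0 0 0 0 0"

```text
clock: 12.8
eef_pos: [0.5492, -0.1747, 0.0329]
tool_rot: [0.465, -3.104, 0.001]
contact_force: [-6.2, -1.8, 2.2]
finger_gap: 0.0118
gripper_force: 35.0
```

apply_moves --pt "1 0 0 0 0 0" --pt "0 0 0 0 0 0"

```text
clock: 13.0
eef_pos: [0.5484, -0.1749, 0.0329]
tool_rot: [0.466, -3.104, 0.001]
contact_force: [-5.6, -2.2, 3.3]
finger_gap: 0.0114
gripper_force: 35.0
```

```bash
python3 w.py
```

```text
clk 13.0 TCP jig mm [ 1.6 14. ] z 32.9 F jig [-6.  -0.5] 3.3 tooly yaw 17.07 tilt [-0.0027 -0.0012] tau [-0.59  1.24 -0.24]
tool x in jig [-1.     0.002] tool y [0.002 1.   ] 0.01137130399363981
```

apply_moves --pt "1 0 0 0 0 0" --pt "0 0 0 0 0 0"

```text
clock: 13.2
eef_pos: [0.5475, -0.175, 0.0329]
tool_rot: [0.466, -3.104, 0.001]
contact_force: [-5.4, -2.3, 3.5]
finger_gap: 0.0119
gripper_force: 35.0
```

apply_moves --pt "1 0 0 0 0 0" --pt "0 0 0 0 0 0"

```text
clock: 13.4
eef_pos: [0.5467, -0.1751, 0.0329]
tool_rot: [0.467, -3.104, 0.001]
contact_force: [-5.7, -2.8, 2.9]
finger_gap: 0.0121
gripper_force: 35.0
```

apply_moves --pt "1 0 0 0 0 0" --pt "0 0 0 0 0 0"

```text
clock: 13.6
eef_pos: [0.5459, -0.1752, 0.0329]
tool_rot: [0.467, -3.105, 0.001]
contact_force: [-5.0, -1.8, 1.3]
finger_gap: 0.0117
gripper_force: 35.0
```

```bash
python3 w.py
```

```text
clk 13.6 TCP jig mm [-0.9 14.4] z 32.9 F jig [-5.3 -0.3] 1.3 tooly yaw 17.11 tilt [-0.0019 -0.0008] tau [-0.45  1.18 -0.18]
tool x in jig [-1.     0.001] tool y [0.001 1.   ] 0.011736099012391633
```

apply_moves --pt "1 0 0 0 0 0" --pt "0 0 0 0 0 0"

```text
clock: 13.8
eef_pos: [0.5457, -0.1752, 0.0329]
tool_rot: [0.469, -3.106, 0.001]
contact_force: [-4.7, -2.0, 2.3]
finger_gap: 0.012
gripper_force: 35.0
```

apply_moves --pt "1 0 0 0 0 0" --pt "0 0 0 0 0 0"

```text
clock: 14.0
eef_pos: [0.5457, -0.1752, 0.0328]
tool_rot: [-0.469, 3.105, -0.001]
contact_force: [-3.1, -1.3, 2.2]
finger_gap: 0.012
gripper_force: 35.0
```

```bash
python3 w.py
```

```text
clk 14.0 TCP jig mm [-1.1 14.4] z 32.8 F jig [-3.4 -0.3] 2.2 tooly yaw 17.19 tilt [ 0.0015 -0.0004] tau [-0.56  0.76 -0.1 ]
tool x in jig [-1. -0.] tool y [-0.  1.] 0.011953868293208264
```

apply_moves --pt "1 0 0 0 0 0" --pt "1 0 0 0 0 0" --pt "0 0 0 0 0 0"

```text
clock: 14.3
eef_pos: [0.5454, -0.1752, 0.033]
tool_rot: [-0.47, 3.101, -0.001]
contact_force: [0.8, -0.9, -0.1]
finger_gap: 0.0116
gripper_force: 35.0
```

apply_moves --pt "0 -1 0 0 0 0" --pt "0 -1 0 0 0 0" --pt "0 -1 0 0 0 0" --pt "0 0 0 0 0 0"

```text
clock: 14.7
eef_pos: [0.5454, -0.1754, 0.033]
tool_rot: [-0.473, 3.103, 0.005]
contact_force: [0.9, 4.7, 3.4]
finger_gap: 0.0119
gripper_force: 35.0
```

```bash
python3 w.py
```

```text
clk 14.7 TCP jig mm [-1.4 14.4] z 33.0 F jig [2.2 4.2] 3.4 tooly yaw 17.32 tilt [0.0023 0.0035] tau [ 1.01 -0.31 -0.12]
tool x in jig [-1.    -0.002] tool y [-0.002  1.   ] 0.011883371812058252
```

apply_moves --pt "0 -1 0 0 0 0" --pt "0 -1 0 0 0 0" --pt "0 -1 0 0 0 0" --pt "0 0 0 0 0 0"

```text
clock: 15.1
eef_pos: [0.5455, -0.1756, 0.033]
tool_rot: [-0.475, 3.104, 0.011]
contact_force: [0.4, 9.4, 6.7]
finger_gap: 0.0118
gripper_force: 35.0
```

apply_moves --pt "0 -1 0 0 0 0" --pt "0 -1 0 0 0 0" --pt "0 -1 0 0 0 0" --pt "0 0 0 0 0 0"

```text
clock: 15.5
eef_pos: [0.5455, -0.1756, 0.0332]
tool_rot: [0.477, -3.104, -0.017]
contact_force: [-2.3, 12.7, 9.1]
finger_gap: 0.0122
gripper_force: 35.0
```

```bash
python3 w.py
```

```text
clk 15.5 TCP jig mm [-1.4 14.1] z 33.2 F jig [ 1.5 12.8] 9.1 tooly yaw 17.47 tilt [-0.0022  0.0104] tau [ 2.66  0.4  -0.19]
tool x in jig [-1.    -0.005] tool y [-0.005  1.   ] 0.012209259310716633
```

apply_moves --pt "0 0 -0.7 0 0 0" --pt "0 0 -0.7 0 0 0" --pt "0 0 0 0 0 0"

```text
clock: 15.8
eef_pos: [0.5455, -0.1759, 0.0334]
tool_rot: [0.477, -3.104, -0.017]
contact_force: [0.1, 11.2, 2.7]
finger_gap: 0.012
gripper_force: 35.0
```

```bash
python3 w.py
```

```text
clk 15.8 TCP jig mm [-1.5 13.9] z 33.4 F jig [ 3.4 10.7] 2.7 tooly yaw 17.48 tilt [-0.0024  0.0103] tau [ 2.64 -0.04 -0.17]
tool x in jig [-1.    -0.005] tool y [-0.005  1.   ] 0.011955982971805558
```

apply_moves --pt "-1 0 -0.3 0 0 0" --pt "0 -1 0 0 0 0" --pt "0 -1 0 0 0 0" --pt "0 0 0 0 0 0"

```text
clock: 16.2
eef_pos: [0.5455, -0.1761, 0.0334]
tool_rot: [0.478, -3.101, -0.021]
contact_force: [-2.3, 13.5, 4.2]
finger_gap: 0.012
gripper_force: 35.0
```

```bash
python3 w.py
```

```text
clk 16.2 TCP jig mm [-1.5 13.7] z 33.4 F jig [ 1.8 13.5] 4.2 tooly yaw 17.52 tilt [-0.006   0.0124] tau [ 3.1   0.39 -0.07]
tool x in jig [-1.    -0.006] tool y [-0.006  1.   ] 0.011953640981289284
```

apply_moves --pt "0 -1 -0.5 0 0 0" --pt "0 -1 -0.3 0 0 0" --pt "0 0 0 0 0 0"

```text
clock: 16.5
eef_pos: [0.5461, -0.1781, 0.0335]
tool_rot: [0.478, -3.101, -0.021]
contact_force: [-0.9, 12.4, -1.0]
finger_gap: 0.0118
gripper_force: 35.0
```

```bash
python3 w.py
```

```text
clk 16.5 TCP jig mm [-1.6 11.6] z 33.5 F jig [ 2.8 12.1] -1.0 tooly yaw 17.52 tilt [-0.006   0.0125] tau [ 3.03  0.04 -0.04]
tool x in jig [-1.    -0.006] tool y [-0.006  1.   ] 0.011810479966106173
```

apply_moves --pt "0 -1 0 0 0 0" --pt "0 -1 0 0 0 0" --pt "0 -1 0 0 0 0" --pt "0 -1 0 0 0 0" --pt "0 -1 0 0 0 0" --pt "0 -1 0 0 0 0"

```text
clock: 17.1
eef_pos: [0.5476, -0.1828, 0.0336]
tool_rot: [0.478, -3.1, -0.023]
contact_force: [-1.1, 13.5, 1.2]
finger_gap: 0.0119
gripper_force: 35.0
```

apply_moves --pt "0 -1 0 0 0 0" --pt "0 -1 0 0 0 0" --pt "0 -1 0 0 0 0"

```text
clock: 17.4
eef_pos: [0.5484, -0.1856, 0.0336]
tool_rot: [0.478, -3.1, -0.023]
contact_force: [-1.1, 13.9, 1.6]
finger_gap: 0.0119
gripper_force: 35.0
```

```bash
python3 w.py
```

```text
clk 17.4 TCP jig mm [-1.6  3.7] z 33.6 F jig [ 3.  13.7] 1.6 tooly yaw 17.54 tilt [-0.0071  0.014 ] tau [ 3.36  0.3  -0.08]
tool x in jig [-1.    -0.006] tool y [-0.006  1.   ] 0.011851742716843097
```

apply_moves --pt "-0.5 0 0 0.4 0 0" --pt "-0.5 0 0 0.4 0 0" --pt "0 0 0 0 0 0"

```text
clock: 17.7
eef_pos: [0.5493, -0.1881, 0.033]
tool_rot: [0.477, -3.102, 0.004]
contact_force: [0.0, 9.3, -2.5]
finger_gap: 0.0118
gripper_force: 35.0
```

```bash
python3 w.py
```

```text
clk 17.7 TCP jig mm [-1.5  1.1] z 33.0 F jig [2.8 8.9] -2.5 tooly yaw 17.49 tilt [-0.0025 -0.0031] tau [ 2.51  0.12 -0.06]
tool x in jig [-1.    -0.005] tool y [-0.005  1.   ] 0.011830138223007405
```

apply_moves --pt "0 -1 0 0 0 0" --pt "0 -1 0 0 0 0" --pt "0 -1 0 0 0 0"

```text
clock: 18.0
eef_pos: [0.5498, -0.1898, 0.033]
tool_rot: [0.477, -3.101, 0.001]
contact_force: [-1.0, 11.3, -2.2]
finger_gap: 0.0119
gripper_force: 35.0
```

```bash
python3 w.py
```

```text
clk 18.0 TCP jig mm [-1.5 -0.7] z 33.0 F jig [ 2.4 11.1] -2.2 tooly yaw 17.49 tilt [-0.0036 -0.0012] tau [ 2.92  0.24 -0.05]
tool x in jig [-1.    -0.005] tool y [-0.005  1.   ] 0.011919727223424808
```

apply_moves --pt "0 -1 0 0 0 0" --pt "0 -1 0 0 0 0"

```text
clock: 18.2
eef_pos: [0.5504, -0.1916, 0.033]
tool_rot: [0.477, -3.101, 0.001]
contact_force: [-1.5, 12.0, -3.1]
finger_gap: 0.0118
gripper_force: 35.0
```

apply_moves --pt "0 -1 0 0 0 0" --pt "0 -1 0 0 0 0"

```text
clock: 18.4
eef_pos: [0.551, -0.1935, 0.033]
tool_rot: [0.477, -3.101, 0.001]
contact_force: [-2.0, 10.1, -1.8]
finger_gap: 0.0119
gripper_force: 35.0
```

```bash
python3 w.py
```

```text
clk 18.4 TCP jig mm [-1.4 -4.6] z 33.0 F jig [ 1.1 10.2] -1.8 tooly yaw 17.5 tilt [-0.0036 -0.001 ] tau [ 2.93  0.27 -0.07]
tool x in jig [-1.    -0.005] tool y [-0.005  1.   ] 0.011933815349053514
```

apply_moves --pt "0 -0.5 0 0 0 0" --pt "0 -0.5 0 0 0 0"

```text
clock: 18.6
eef_pos: [0.5513, -0.1946, 0.033]
tool_rot: [0.477, -3.101, 0.001]
contact_force: [-1.6, 12.3, -1.4]
finger_gap: 0.0118
gripper_force: 35.0
```

apply_moves --pt "0 -0.5 0 0 0 0" --pt "0 -0.5 0 0 0 0"

```text
clock: 18.8
eef_pos: [0.5516, -0.1955, 0.033]
tool_rot: [0.477, -3.101, 0.001]
contact_force: [-0.8, 11.6, -1.3]
finger_gap: 0.012
gripper_force: 35.0
```

apply_moves --pt "0 -0.5 0 0 0 0" --pt "0 -0.5 0 0 0 0"

```text
clock: 19.0
eef_pos: [0.5519, -0.1964, 0.033]
tool_rot: [0.477, -3.101, 0.001]
contact_force: [-1.2, 10.4, -2.6]
finger_gap: 0.0119
gripper_force: 35.0
```

```bash
python3 w.py
```

```text
clk 19.0 TCP jig mm [-1.4 -7.6] z 33.0 F jig [ 1.9 10.3] -2.6 tooly yaw 17.5 tilt [-0.0036 -0.0011] tau [ 2.87  0.2  -0.05]
tool x in jig [-1.    -0.005] tool y [-0.005  1.   ] 0.011885488088776356
```

apply_moves --pt "0 -0.5 0 0 0 0" --pt "0 -0.5 0 0 0 0"

```text
clock: 19.2
eef_pos: [0.5522, -0.1974, 0.033]
tool_rot: [0.477, -3.101, 0.001]
contact_force: [-1.4, 11.6, -1.3]
finger_gap: 0.0115
gripper_force: 35.0
```

apply_moves --pt "0 -0.5 0 0 0 0" --pt "0 -0.5 0 0 0 0"

```text
clock: 19.4
eef_pos: [0.5525, -0.1983, 0.033]
tool_rot: [0.477, -3.101, 0.001]
contact_force: [-1.2, 11.2, -2.0]
finger_gap: 0.0117
gripper_force: 35.0
```

```bash
python3 w.py
```

```text
clk 19.4 TCP jig mm [-1.5 -9.6] z 33.0 F jig [ 2.1 11.1] -2.0 tooly yaw 17.49 tilt [-0.0037 -0.001 ] tau [ 2.89  0.21 -0.07]
tool x in jig [-1.    -0.005] tool y [-0.005  1.   ] 0.011650652350446001
```

Still sliding freely, with rubbing at about 11 N.

apply_moves --pt "0 -0.5 0 0 0 0" --pt "0 -0.5 0 0 0 0"

```text
clock: 19.6
eef_pos: [0.5526, -0.1987, 0.033]
tool_rot: [0.477, -3.101, -0.001]
contact_force: [-1.7, 12.9, -0.7]
finger_gap: 0.0122
gripper_force: 35.0
```

apply_moves --pt "0 -0.5 0 0 0 0" --pt "0 -0.5 0 0 0 0"

```text
clock: 19.8
eef_pos: [0.5526, -0.1987, 0.033]
tool_rot: [0.478, -3.1, -0.003]
contact_force: [-1.8, 14.5, -0.4]
finger_gap: 0.0115
gripper_force: 35.0
```

```bash
python3 w.py
```

```text
clk 19.8 TCP jig mm [ -1.4 -10. ] z 33.0 F jig [ 2.5 14.4] -0.4 tooly yaw 17.54 tilt [-0.0049  0.0009] tau [ 3.3   0.38 -0.1 ]
tool x in jig [-1.    -0.006] tool y [-0.006  1.   ] 0.011528120723732853
```

apply_moves --pt "0 -0.5 0 0 0 0" --pt "0 -0.5 0 0 0 0" --pt "0 -0.5 0 0 0 0" --pt "0 0 0 0 0 0" --pt "0 0 0 0 0 0"

```text
clock: 20.3
eef_pos: [0.5526, -0.1988, 0.0331]
tool_rot: [0.479, -3.099, -0.006]
contact_force: [-2.3, 16.2, 1.1]
finger_gap: 0.0122
gripper_force: 35.0
```

```bash
python3 w.py
```

```text
clk 20.3 TCP jig mm [ -1.4 -10.1] z 33.1 F jig [ 2.6 16.1] 1.1 tooly yaw 17.57 tilt [-0.0061  0.0026] tau [ 3.56  0.53 -0.12]
tool x in jig [-1.    -0.007] tool y [-0.007  1.   ] 0.012214473797411115
```

apply_moves --pt "0 1 0.2 0 0 0" --pt "0 1 0.2 0 0 0" --pt "0 1 0.2 0 0 0" --pt "0 1 0.2 0 0 0" --pt "0 1 0.2 0 0 0" --pt "0 0 0 0 0 0"

```text
clock: 20.9
eef_pos: [0.5526, -0.1987, 0.0329]
tool_rot: [0.476, -3.103, 0.005]
contact_force: [-1.2, 9.3, 1.0]
finger_gap: 0.0115
gripper_force: 35.0
```

```bash
python3 w.py
```

```text
clk 20.9 TCP jig mm [ -1.4 -10. ] z 32.9 F jig [1.6 9.2] 1.0 tooly yaw 17.45 tilt [-0.0019 -0.0036] tau [ 2.46  0.32 -0.03]
tool x in jig [-1.    -0.005] tool y [-0.005  1.   ] 0.011523329619660527
```

apply_moves --pt "0 1 0.2 0 0 0" --pt "0 1 0.2 0 0 0" --pt "0 1 0.2 0 0 0" --pt "0 0 0 0 0 0"

```text
clock: 21.3
eef_pos: [0.5525, -0.1986, 0.0329]
tool_rot: [0.474, -3.105, 0.012]
contact_force: [-0.7, 5.9, 3.2]
finger_gap: 0.012
gripper_force: 35.0
```

apply_moves --pt "0 0 0 0 0 0" --pt "0 0 0 0 0 0" --pt "0 0 0 0 0 0" --pt "0 0 0 0 0 0" --pt "0 0 0 0 0 0" --jaw 0.5

```text
clock: 21.8
eef_pos: [0.5535, -0.2043, 0.0334]
tool_rot: [-0.468, 3.105, -0.023]
contact_force: [0.7, -0.1, 0.3]
finger_gap: 0.0449
gripper_force: 0.0
```

```bash
python3 w.py
```

```text
clk 21.8 TCP jig mm [ -2.3 -15.6] z 33.4 F jig [ 0.7 -0.3] 0.3 tooly yaw 17.14 tilt [ 0.0039 -0.0143] tau [ 0.12  0.03 -0.03]
tool x in jig [-1.     0.001] tool y [0.001 1.   ] 0.04491068685550921
```

apply_moves --pt "0 4 -10 0 0 0" --pt "0 0 -20 0 0 0" --pt "0 0 -30 0 0 0" --pt "0 0 -40 0 0 0" --pt "0 30 -40 0 0 0" --pt "0 45 -10 0 0 0" --pt "0 45 0 0 0 0" --pt "0 45 0 0 0 0"

```text
clock: 22.6
eef_pos: [0.5028, -0.0382, 0.1827]
tool_rot: [-0.468, 3.102, -0.022]
contact_force: [0.9, 0.7, -0.3]
finger_gap: 0.0463
gripper_force: 0.0
```

apply_moves --pt "0 45 0 0 0 0" --pt "0 45 0 0 0 0" --pt "0 45 0 0 0 0" --pt "0 40 0 0 0 0" --pt "0 0 0 0 0 0"

```text
clock: 23.1
eef_pos: [0.4491, 0.1343, 0.1797]
tool_rot: [-0.488, 3.1, -0.015]
contact_force: [0.0, 0.5, -0.5]
finger_gap: 0.0466
gripper_force: 0.0
```

Run:
```python
from h import *
o=[]
for n in('side','top'):
    a=env.read_camera(n)
    u,v=proj(a,[.55,-.19,.02])[0].astype(int)
    o.append(cv2.resize(a['frame'][v-45:v+45,u-50:u+50],(400,360),interpolation=cv2.INTER_CUBIC))
cv2.imwrite('pics/g4.png',np.hstack(o))
```

```text
(no output)
```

View pics/g4.png

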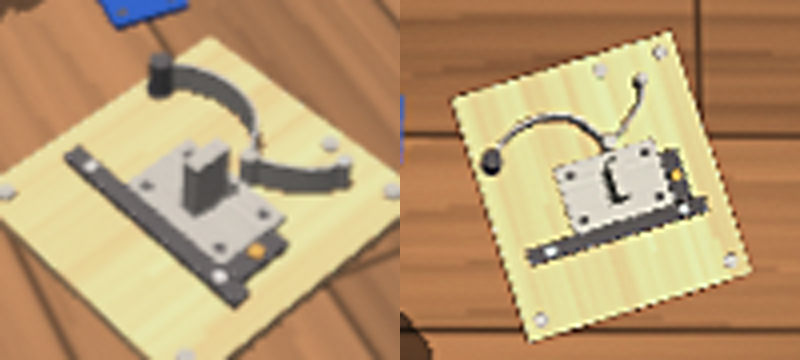

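The foot lies flush to the fence with its end on the stop (top view, around (672,180)). The nose presses on its edge at (607,143), and the robot is clear, so I'll hand it in.

```bash
python3 -c "
from bench import env
print(env.close_job())"
```

```text
the job is handed in; nothing more can be done
None
```

The shelf foot is clamped flat against the fence by the sprung arm, with its end pressed on the stop by about 5 N beyond the rubbing; the robot is clear and the job was handed in at about 23 s.

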